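# Move the row of toy trucks from the stock tray to the counter display

### The job

Move the four toy vehicles from the grey stock tray to the white and yellow display riser, one in each bay, keeping them in the same left-to-right order as they stand in the tray, because their price tickets will be carried across in that order afterwards. Each must stand straight on its wheels in the middle of its bay with its nose towards the orange ticket rail. Set them down without dropping or tipping them, and leave the counter bell where it stands.

Things in the scene. Friction and masses are not known exactly. Their poses are not given: they have to be found in the camera images.
- fire_engine: red toy fire engine with a silver ladder on its roof, 92 x 36 mm, 48 high, about 0.14 kg, rigid wheels. Origin: under its middle at wheel-bottom level; x to the nose, z up. Sides flat, 36 mm apart, 16 to 40 mm above the wheel bottoms, 12 mm either way of the middle: grip there. Starts in a bay of the grey tray (floor 8 mm above counter, 8 mm dividers), nose to the ticket rail, about 30 mm from its neighbours.
- dump_truck: yellow toy dump truck with an open tipper bed, 92 x 36 mm, 47 high, about 0.14 kg, rigid wheels. Origin: under its middle at wheel-bottom level; x to the nose, z up. Sides flat, 36 mm apart, 16 to 40 mm above the wheel bottoms, 12 mm either way of the middle: grip there. Starts in a bay of the grey tray (floor 8 mm above counter, 8 mm dividers), nose to the ticket rail, about 30 mm from its neighbours.
- bus: blue toy bus with dark windows and white roof hatches, 92 x 36 mm, 49 high, about 0.14 kg, rigid wheels. Origin: under its middle at wheel-bottom level; x to the nose, z up. Sides flat, 36 mm apart, 16 to 40 mm above the wheel bottoms, 12 mm either way of the middle: grip there. Starts in a bay of the grey tray (floor 8 mm above counter, 8 mm dividers), nose to the ticket rail, about 30 mm from its neighbours.
- refuse_truck: green toy refuse truck with a dark tail hopper, 92 x 36 mm, 50 high, about 0.14 kg, rigid wheels. Origin: under its middle at wheel-bottom level; x to the nose, z up. Sides flat, 36 mm apart, 16 to 40 mm above the wheel bottoms, 12 mm either way of the middle: grip there. Starts in a bay of the grey tray (floor 8 mm above counter, 8 mm dividers), nose to the ticket rail, about 30 mm from its neighbours.
- ticket_fire_engine: red price ticket with white border, 44 by 30 mm, fixed in the sloping black rail along the tray's front edge, before the bay where the fire engine stands at the start; it stays there. Origin at the card's centre, 14.5 mm in front of the tray's front edge; x points out of the tray's front (away from the bay), y along the row.
- ticket_dump_truck: yellow price ticket with white border, 44 by 30 mm, fixed in the sloping black rail along the tray's front edge, before the bay where the dump truck stands at the start; it stays there. Origin at the card's centre, 14.5 mm in front of the tray's front edge; x points out of the tray's front (away from the bay), y along the row.
- ticket_bus: blue price ticket with white border, 44 by 30 mm, fixed in the sloping black rail along the tray's front edge, before the bay where the bus stands at the start; it stays there. Origin at the card's centre, 14.5 mm in front of the tray's front edge; x points out of the tray's front (away from the bay), y along the row.
- ticket_refuse_truck: green price ticket with white border, 44 by 30 mm, fixed in the sloping black rail along the tray's front edge, before the bay where the refuse truck stands at the start; it stays there. Origin at the card's centre, 14.5 mm in front of the tray's front edge; x points out of the tray's front (away from the bay), y along the row.
- display: white riser with yellow dividers and orange front rail, fixed, 292 wide, 140 deep, bay floors 45 mm above the counter. Origin: counter level below the middle of the front edge; x out of the front (away from the bays), y along the row, z up. Centres of the four bays: x = -70 mm, y = +108, +36, -36, -108 mm. A bay is 68 wide, 132 long inside; edges round it 8 mm above its floor, 4 mm thick.
- counter_bell: steel counter bell on a black foot, 76 mm across, 52 mm high, loose on the counter beyond the racks, not part of the job. Origin under its centre.
There are look-alikes about, which are no part of the job. There is more than one size of the dump_truck; the one meant has the size given above. There is more than one size of the refuse_truck; the job needs the larger.

How it is judged:
At the end, for the whole second after the job is handed in: Each vehicle stands in its own display bay, within 14 mm of the centre along and across, on the bay floor, upright within 0.08 rad, straight within 0.22 rad, nose towards the ticket rail, released and at rest, in the order of the tickets along the tray (the order at the start) ((y of fire_engine in the frame of display between 0.094 and 0.122 m or y of fire_engine in the frame of display between 0.022 and 0.05 m or y of fire_engine in the frame of display between -0.05 and -0.022 m or y of fire_engine in the frame of display between -0.122 and -0.094 m) and x of fire_engine in the frame of display between -0.084 and -0.056 m and z of fire_engine in the frame of display between 0.041 and 0.05 m and angle between each of fire_engine, dump_truck, bus, refuse_truck's own z axis and vertical below 0.08 rad and angle between the x axis of each of fire_engine, dump_truck, bus, refuse_truck and the x axis of display, either way round below 0.22 rad and x of display in the frame of fire_engine above 0.02 m and linear speed of each of fire_engine, dump_truck, bus, refuse_truck below 0.02 m/s and angular speed of each of fire_engine, dump_truck, bus, refuse_truck below 0.3 rad/s and (y of dump_truck in the frame of display between 0.094 and 0.122 m or y of dump_truck in the frame of display between 0.022 and 0.05 m or y of dump_truck in the frame of display between -0.05 and -0.022 m or y of dump_truck in the frame of display between -0.122 and -0.094 m) and x of dump_truck in the frame of display between -0.084 and -0.056 m and z of dump_truck in the frame of display between 0.041 and 0.05 m and x of display in the frame of dump_truck above 0.02 m and (y of bus in the frame of display between 0.094 and 0.122 m or y of bus in the frame of display between 0.022 and 0.05 m or y of bus in the frame of display between -0.05 and -0.022 m or y of bus in the frame of display between -0.122 and -0.094 m) and x of bus in the frame of display between -0.084 and -0.056 m and z of bus in the frame of display between 0.041 and 0.05 m and x of display in the frame of bus above 0.02 m and (y of refuse_truck in the frame of display between 0.094 and 0.122 m or y of refuse_truck in the frame of display between 0.022 and 0.05 m or y of refuse_truck in the frame of display between -0.05 and -0.022 m or y of refuse_truck in the frame of display between -0.122 and -0.094 m) and x of refuse_truck in the frame of display between -0.084 and -0.056 m and z of refuse_truck in the frame of display between 0.041 and 0.05 m and x of display in the frame of refuse_truck above 0.02 m and ((y of ticket_dump_truck in the frame of ticket_fire_engine above 0 m and y of dump_truck in the frame of fire_engine above 0.03 m) or (y of ticket_dump_truck in the frame of ticket_fire_engine below 0 m and y of dump_truck in the frame of fire_engine below -0.03 m)) and ((y of ticket_bus in the frame of ticket_fire_engine above 0 m and y of bus in the frame of fire_engine above 0.03 m) or (y of ticket_bus in the frame of ticket_fire_engine below 0 m and y of bus in the frame of fire_engine below -0.03 m)) and ((y of ticket_bus in the frame of ticket_dump_truck above 0 m and y of bus in the frame of dump_truck above 0.03 m) or (y of ticket_bus in the frame of ticket_dump_truck below 0 m and y of bus in the frame of dump_truck below -0.03 m)) and ((y of ticket_refuse_truck in the frame of ticket_fire_engine above 0 m and y of refuse_truck in the frame of fire_engine above 0.03 m) or (y of ticket_refuse_truck in the frame of ticket_fire_engine below 0 m and y of refuse_truck in the frame of fire_engine below -0.03 m)) and ((y of ticket_refuse_truck in the frame of ticket_dump_truck above 0 m and y of refuse_truck in the frame of dump_truck above 0.03 m) or (y of ticket_refuse_truck in the frame of ticket_dump_truck below 0 m and y of refuse_truck in the frame of dump_truck below -0.03 m)) and ((y of ticket_refuse_truck in the frame of ticket_bus above 0 m and y of refuse_truck in the frame of bus above 0.03 m) or (y of ticket_refuse_truck in the frame of ticket_bus below 0 m and y of refuse_truck in the frame of bus below -0.03 m))); the robot touches nothing.
It fails at once if the counter bell is moved more than 30 mm (distance of counter_bell from where it was at the start of the episode above 0.03 m).
It fails at once if a vehicle is tipped over (more than 40 degrees) (angle between any of fire_engine, dump_truck, bus, refuse_truck's own z axis and vertical above 0.7 rad).
It fails at once if a vehicle is dropped or thrown (faster than 0.8 m/s out of the fingers) ((linear speed of fire_engine above 0.8 m/s and contact force between the fingers and fire_engine below 0.05 N) or (linear speed of dump_truck above 0.8 m/s and contact force between the fingers and dump_truck below 0.05 N) or (linear speed of bus above 0.8 m/s and contact force between the fingers and bus below 0.05 N) or (linear speed of refuse_truck above 0.8 m/s and contact force between the fingers and refuse_truck below 0.05 N)).
It also fails if it takes over 109 s, if anything falls off the work surface, if the arm or the gripper's body presses on something with over 40 N, if the wrist force passes 120 N, or if a joint passes its speed limit or range.

### The arm

A 6-joint arm with a two-finger parallel gripper is mounted at the origin on the work surface. World frame = base frame: x ahead of the robot, y to its left, z up, the work surface at z = 0. Lengths are in m, angles in rad, forces in N, time in s.
With the tool pointing down it reaches from about 0.35 to 0.975 m from the base axis. Payload 4.9 kg.
Tool frame: the origin (TCP) lies on the centre line of the jaws, within the pads' length; the fingertips stand 8 mm ahead of it and the grasp point (between the pads) lies 11 mm behind it; z points along the fingers, y is the direction in which the jaws open and shut (so a half turn about z gives the same grasp; the last joint's range is limited). The gripper opens to 85 mm and grips with 20 to 120 N. Pads are 22 mm wide; open, the fingers measure 114 mm over their backs; the gripper's body (76 mm by 85 mm) begins 54 mm behind the grasp point. The pads swing forward as they close: fully open they stand 13 mm farther back than shut.
Start: joints at [1.085, 0.053, 1.613, -0, 1.476, -0.119], TCP at [0.224, 0.583, 0.239] pointing down, gripper open.
Joint ranges: [-3.01, 3.01], [-1.01, 2.22], [0.06, 2.58], [-1.02, 4.17], [0.09, 2.62], [-3.14, 3.14]. Speed limits (rad/s): [2.57, 2.57, 3.14, 3.14, 3.14, 3.14].

### API

Orientations are given as a rotation vector (axis times angle).
In Python, from station import get_obs, get_image, calibration, finish_job gives the robot as it stands. The module is installed in compiled form; this text tells all that it offers.
- The arm moves only by the shell command python3 -m jog 'ROWS' [FORCE]. ROWS is JSON, a list of rows, each a list of 7 numbers: the shift along the tool's x, y, z in cm, then the turn, a rotation vector about the tool's x, y, z in rad, then the closure in counts, from 0 (fully open) to 255 (shut). In form: [[dx, dy, dz, ax, ay, az, jaw], ...]. A call has 1 to 8 rows; each row is the pose to reach, as a shift and turn from the pose measured when the call began, along the tool's axes at that moment; what a row does not reach only later rows make up. A row lasts 1/12 s, in which the tool goes at most 41.7 mm and 7.16 degrees, less where a joint would pass 70% of its speed; a pose out of reach is approached as far as the arm can. A call with a gripper value outside its range is refused whole. The fingers move at their own pace and stop on an object; FORCE is the grip in N (left out, the last holds). Time passes only in rows, so rows that repeat a pose let the fingers close. It gives the time, the measured TCP pose, the force and the opening at its end, in the units of the state.
- get_obs(): the state, without advancing time (a new reading comes with each control period).
- get_image(name): name is "scene" or "side" or "wrist"; returns the picture (480x640x3 uint8, red, green, blue); there is no depth.
- calibration(name): a dict with "vfov" (degrees; the focal length in pixels is half the picture's height over the tangent of half this angle, whatever the lens; pixels are square), "cx", "cy" (the principal point, pixels), "R" (3x3) and "t" (3): a world point X has camera coordinates R X + t. Camera axes: x right, y down, z forward; pixel columns grow to the right and rows downward; lengths in m; the calibration is good to about 2 mm. A picture is of the moment at which its call begins: read the wrist's pose just before it. calibration takes no time and is no camera call; for the wrist camera it gives the pose at the moment of the call.
- finish_job(): hands the job in, once; it reports no verdict.
The state is a dict: "t": time; "q": joint angles; "dq": joint speeds; "effort": joint torques, N m; "tool_pos": TCP position; "tool_rot": TCP orientation; "contact_force": force on the tool from outside, world axes, zero at the start; "wrist_torque": the same for the moment, N m; "opening": finger opening in m.
Only numpy, scipy, OpenCV 4.12 (cv2) and the standard library are available. Lean on these libraries where they do the work, as an engineer would, in place of code of your own. Each camera call takes 0.05 s, during which the arm holds its last target. There are 200 camera calls.

## Working session

There is one attempt and no reset: what is moved stays moved. The work goes in short steps, Python scripts to look and compute and a shell command to move; the robot and the scene stay as the last step left them, time stands still between calls to the robot, and variables do not carry over. Pictures are saved under pics/ and viewed, about 12 in all and at most 16, crops included, and the job is handed in when it is done.

```bash
mkdir -p pics
python3 - <<'E'
from station import *
import cv2,numpy as np
o=get_obs();print({k:np.round(v,3) for k,v in o.items()})
for n in("scene","side","wrist"):
    im=get_image(n);cv2.imwrite(f"pics/{n}0.png",im[:,:,::-1]);c=calibration(n);print(n,{k:np.round(v,3).tolist() for k,v in c.items()})
E
```

```text
{'t': np.float64(0.0), 'q': array([ 1.085,  0.053,  1.614, -0.   ,  1.476, -0.119]), 'dq': array([-0.001,  0.   ,  0.001, -0.001,  0.002, -0.001]), 'effort': array([ 1.0000e-03, -3.9369e+01, -3.7018e+01, -0.0000e+00,  7.0000e-03,
        0.0000e+00]), 'tool_pos': array([0.224, 0.583, 0.238]), 'tool_rot': array([-5.730e-01, -3.088e+00,  3.000e-03]), 'contact_force': array([ 0.634, -0.594,  0.451]), 'wrist_torque': array([-0.002,  0.014, -0.01 ]), 'opening': np.float64(0.085)}
scene {'vfov': 56.607, 'cx': 321.198, 'cy': 237.113, 'R': [[0.1, 0.995, -0.02], [0.658, -0.081, -0.748], [-0.746, 0.061, -0.663]], 't': [-0.006, -0.328, 1.322]}
side {'vfov': 44.126, 'cx': 323.303, 'cy': 248.827, 'R': [[-0.994, -0.108, 0.01], [-0.079, 0.656, -0.751], [0.075, -0.747, -0.661]], 't': [0.565, 0.091, 1.503]}
wrist {'vfov': 63.336, 'cx': 328.962, 'cy': 242.583, 'R': [[0.359, 0.933, -0.001], [0.899, -0.345, 0.27], [0.251, -0.098, -0.963]], 't': [-0.625, -0.033, 0.378]}
```

View pics/scene0.png

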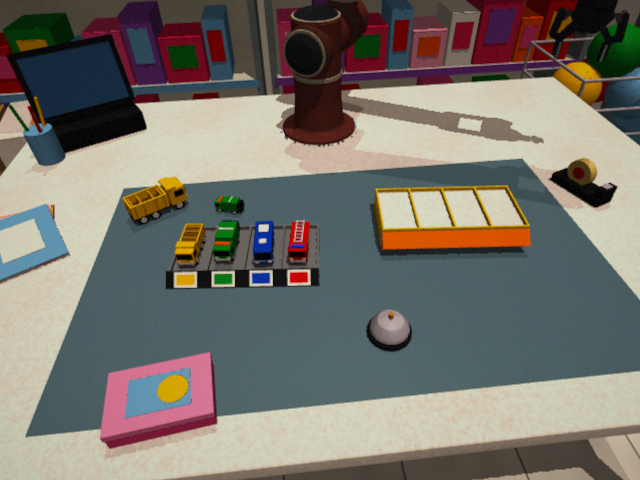

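View pics/side0.png

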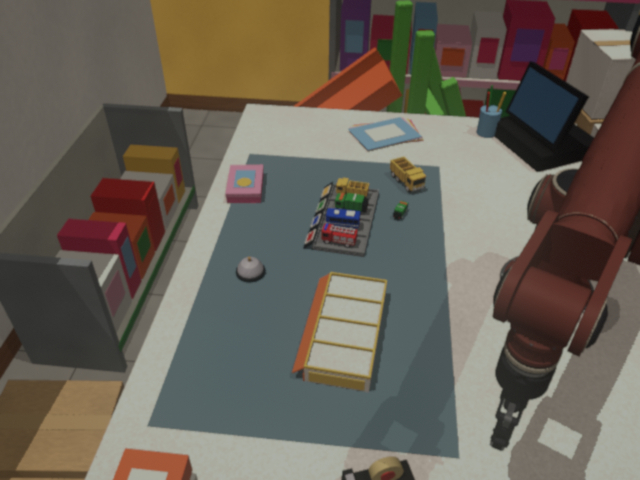

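Scene view: robot at the top, +x points down and +y right. The tray is at about (170–320, 225–288), with dump, refuse, bus and fire in +y order. The display is at (375–528, 187–250) and the bell at (390, 328). The loose larger dump truck and small green truck are the decoys.

```bash
python3 - <<'E'
import cv2,numpy as np
im=cv2.imread("pics/scene0.png")
a=im[212:297,162:332];b=im[180:255,366:536]
f=lambda c:cv2.resize(c,None,fx=3.6,fy=3.6,interpolation=cv2.INTER_CUBIC)
cv2.imwrite("pics/crop1.png",np.vstack([f(a),f(b)]))
E
cat > h.py <<'E'
from station import *
import cv2,numpy as np
from scipy.spatial.transform import Rotation as Ro
def w(n,u,v,z,c=None):
    c=c or calibration(n);R=np.array(c["R"]);t=np.array(c["t"]);f=240/np.tan(np.radians(c["vfov"]/2))
    d=R.T@np.array([(u-c["cx"])/f,(v-c["cy"])/f,1]);C=-R.T@t
    return C+d*(z-C[2])/d[2]
def px(n,X,c=None):
    c=c or calibration(n);p=np.array(c["R"])@X+np.array(c["t"]);f=240/np.tan(np.radians(c["vfov"]/2))
    return p[:2]/p[2]*f+[c["cx"],c["cy"]]
def go(P,yaw=None):
    "tool-frame shift cm and turn to bring the TCP to P, tool down, jaw axis (tool y) along world yaw"
    o=get_obs();R=Ro.from_rotvec(o["tool_rot"])
    s=R.inv().apply(np.array(P)-o["tool_pos"])*100
    T=R
    if yaw is not None:
        best=None
        for k in(0,np.pi):
            y=np.array([np.cos(yaw+k),np.sin(yaw+k),0]);z=np.array([0,0,-1.]);x=np.cross(y,z)
            T=Ro.from_matrix(np.c_[x,y,z]);r=(R.inv()*T).as_rotvec()
            if best is None or np.linalg.norm(r)<np.linalg.norm(best):best=r
    else:best=np.zeros(3)
    print("shift cm",np.round(s,2),"turn",np.round(best,3),"t",round(float(o["t"]),2),"pos",np.round(o["tool_pos"],4))
E
```

```text
(no output)
```

View pics/crop1.png

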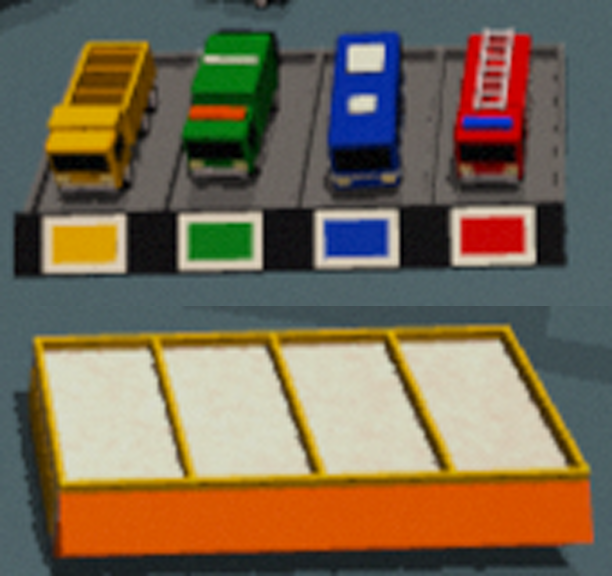

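Run:
```python
from h import *
c=[w("scene",366+x/3.6,180+(y-306)/3.6,0.053) for x,y in((36,339),(510,328),(588,467),(60,486))]
for p in c:print(np.round(p,4))
BL,BR,FR,FL=c
print("w",np.linalg.norm(BR-BL),np.linalg.norm(FR-FL),"d",np.linalg.norm(FL-BL),np.linalg.norm(FR-BR))
ya=(BR-BL)+(FR-FL);print("yaw of y axis deg from world y",np.degrees(np.arctan2(-ya[0],ya[1])))
xa=(FL-BL)+(FR-BR);print("x axis yaw",np.degrees(np.arctan2(xa[1],xa[0])))
print("front mid",(FR+FL)/2,"centre",sum(c)/4)
for n,cs in dict(dump=((85,42),(157,42),(122,128),(48,128)),refuse=((205,32),(278,32),(250,145),(186,138)),bus=((338,35),(402,33),(400,152),(329,152)),fire=((468,38),(530,34),(525,140),(457,138))).items():
    p=np.mean([w("scene",162+x/3.6,212+y/3.6,0.056) for x,y in cs],0);print(n,np.round(p,3))
for x,y in((85,244),(221,241),(356,238),(491,236)):print("ticket",np.round(w("scene",162+x/3.6,212+y/3.6,0.012),3))
print("bell",np.round(w("scene",390,328,.03),3))
```

```text
[0.4083 0.0883 0.053 ]
[0.4341 0.3783 0.053 ]
[0.5667 0.3664 0.053 ]
[0.5466 0.0749 0.053 ]
w 0.29116073005484555 0.29227638209656576 d 0.1389693933775709 0.13304227234679217
yaw of y axis deg from world y -4.515741669768076
x axis yaw -5.341890582829904
front mid [0.55662497 0.22064563 0.053     ] centre [0.48891788 0.22697656 0.053     ]
dump [ 0.519 -0.303  0.056]
refuse [ 0.528 -0.234  0.056]
bus [ 0.543 -0.159  0.056]
fire [ 0.547 -0.09   0.056]
ticket [ 0.597 -0.313  0.012]
ticket [ 0.603 -0.241  0.012]
ticket [ 0.61  -0.17   0.012]
ticket [ 0.617 -0.099  0.012]
bell [0.765 0.044 0.03 ]
```

```bash
python3 -m jog '[[-21.4,-24.9,0,0,0,0,100],[-21.4,-24.9,0,0,0,0,100],[-21.4,-24.9,0,0,0,0,100],[-21.4,-24.9,0,0,0,0,100],[-21.4,-24.9,0,0,0,0,100],[-21.4,-24.9,0,0,0,0,100],[-21.4,-24.9,0,0,0,0,100],[-21.4,-24.9,0,0,0,0,100]]' 30
python3 -c "
from h import *
go([.5,-.19,.24],np.radians(84.7))"
```

```text
t: 0.82
tool_pos: [0.3344, 0.2717, 0.2384]
tool_rot: [-0.573, -3.089, 0.003]
contact_force: [0.2, 1.1, 0.2]
opening: 0.052
shift cm [-32.01 -37.16  -0.09] turn [-0.002 -0.    -0.274] t 0.82 pos [0.3344 0.2717 0.2384]
```

```bash
python3 -m jog '[[-21.1,-24.5,0,0,0,0,100],[-21.1,-24.5,0,0,0,0,100],[-21.1,-24.5,0,0,0,0,100],[-21.1,-24.5,0,0,0,0,100],[-21.1,-24.5,0,0,0,0,100],[-21.1,-24.5,0,0,0,0,100],[-21.1,-24.5,0,0,0,0,100],[-21.1,-24.5,0,0,0,0,100]]' >/dev/null
python3 -m jog '[[-10.9,-12.7,0,0,0,-0.07,100],[-10.9,-12.7,0,0,0,-0.14,100],[-10.9,-12.7,0,0,0,-0.21,100],[-10.9,-12.7,0,0,0,-0.274,100],[-10.9,-12.7,0,0,0,-0.274,100],[-10.9,-12.7,0,0,0,-0.274,100],[-10.9,-12.7,0,0,0,-0.274,100]]'
python3 - <<'E'
from h import *
import json
go([.5,-.19,.24],np.radians(84.7))
c=calibration("wrist");im=get_image("wrist");cv2.imwrite("pics/w1.png",im[:,:,::-1])
json.dump({k:np.array(v).tolist() for k,v in c.items()},open("w1.json","w"))
E
```

```text
t: 2.07
tool_pos: [0.4993, -0.193, 0.2385]
tool_rot: [-0.15, -3.137, 0.002]
contact_force: [-0.7, 1.0, 0.5]
opening: 0.052
shift cm [-0.04  0.31 -0.15] turn [-0.001 -0.001 -0.003] t 2.07 pos [ 0.4993 -0.193   0.2385]
```

View pics/w1.png

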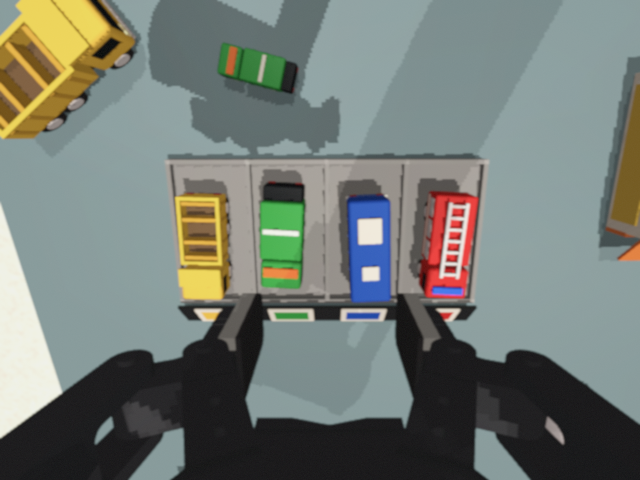

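Wrist view from above: dump at (203,246), refuse (283,236), bus (370,249), fire (450,245), noses down towards the tickets. I'll enlarge it for edges.

Run:
```python
import cv2
im=cv2.imread("pics/w1.png")[170:310,162:492]
cv2.imwrite("pics/crop2.png",cv2.resize(im,None,fx=2.4,fy=2.4,interpolation=cv2.INTER_CUBIC))
```

```text
(no output)
```

View pics/crop2.png

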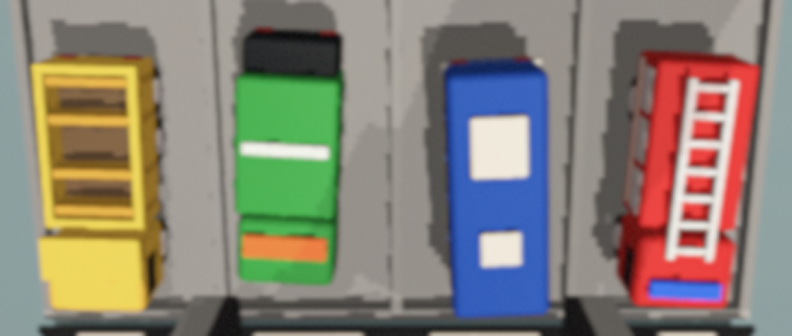

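Run:
```python
from h import *
import json
c=json.load(open("w1.json"))
q=dict(dump=(.054,[(32,65),(140,62),(148,308),(50,310)]),refuse=(.056,[(240,36),(342,36),(334,281),(240,280)]),bus=(.057,[(446,68),(547,66),(549,313),(452,314)]),fire=(.050,[(645,55),(757,63),(727,304),(630,303)]))
for n,(z,cs) in q.items():
    p=[w("",162+x/2.4,170+y/2.4,z,c) for x,y in cs];a=(p[3]-p[0])+(p[2]-p[1])
    print(n,np.round(np.mean(p,0),4),"nose yaw deg",round(np.degrees(np.arctan2(a[1],a[0])),1),"w",np.linalg.norm(p[1]-p[0]).round(4),np.linalg.norm(p[2]-p[3]).round(4),"len",np.linalg.norm(a/2).round(4))
a,b=[w("",162+x/2.4,170+y/2.4,.056,c) for x,y in((713,80),(690,257))];d=b-a;print("ladder",np.round((a+b)/2,4),np.degrees(np.arctan2(d[1],d[0])))
a,b=[w("",162+x/2.4,170+y/2.4,.057,c) for x,y in((499,148),(501,250))];d=b-a;print("bus hatch",np.round((a+b)/2,4),np.degrees(np.arctan2(d[1],d[0])))
# tray edges z .016
P=[w("",u,v,.016,c) for u,v in((168,160),(487,160))];d=P[1]-P[0];print("tray",P,np.degrees(np.arctan2(-d[0],d[1])))
print("display corners in wrist0 n/a")
```

```text
dump [ 0.5144 -0.304   0.054 ] nose yaw deg -7.7 w 0.0372 0.0363 len 0.0912
refuse [ 0.5103 -0.2327  0.056 ] nose yaw deg -8.2 w 0.0345 0.0342 len 0.0888
bus [ 0.5288 -0.1603  0.057 ] nose yaw deg -3.0 w 0.0344 0.0355 len 0.091
fire [ 0.5341 -0.0911  0.05  ] nose yaw deg -5.8 w 0.0392 0.0362 len 0.0916
ladder [ 0.5271 -0.0887  0.056 ] -7.721117130047376
bus hatch [ 0.5307 -0.1599  0.057 ] -2.789119415713138
tray [array([ 0.43873017, -0.33186417,  0.016     ]), array([ 0.4661989 , -0.04634663,  0.016     ])] -5.495332660387627
display corners in wrist0 n/a
```

```bash
python3 -c "
from h import *
go([.532,-.0905,.10],np.radians(83))"
```

```text
shift cm [-2.31 10.48 13.85] turn [-0.002 -0.001  0.028] t 2.12 pos [ 0.4993 -0.1924  0.2387]
```

```bash
python3 -m jog '[[-2.3,10.5,7,0,0,0.028,100],[-2.3,10.5,13.9,0,0,0.028,100],[-2.3,10.5,13.9,0,0,0.028,100],[-2.3,10.5,13.9,0,0,0.028,100],[-2.3,10.5,13.9,0,0,0.028,100],[-2.3,10.5,13.9,0,0,0.028,100]]'
python3 - <<'E'
from h import *
go([.532,-.0905,.027],np.radians(83))
im=get_image("wrist");cv2.imwrite("pics/w2.png",im[:,:,::-1])
E
```

```text
t: 2.62
tool_pos: [0.529, -0.0868, 0.0957]
tool_rot: [-0.185, -3.128, -0.001]
contact_force: [-1.3, 0.1, 0.1]
opening: 0.0517
shift cm [-0.4  -0.33  6.86] turn [-0.    -0.008  0.004] t 2.62 pos [ 0.529  -0.0868  0.0957]
```

View pics/w2.png

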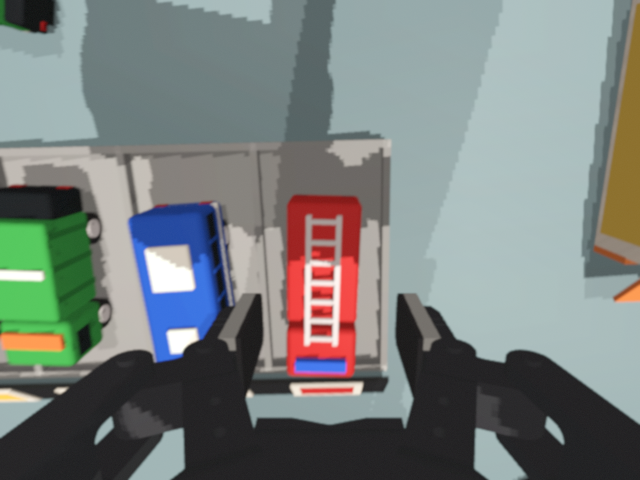

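Fire engine nearly centred between the fingers at (324, 285), straight. Descending and gripping.

```bash
python3 -m jog '[[-0.4,-0.3,3.5,0,0,0,100],[-0.4,-0.3,6.8,0,0,0,100],[-0.4,-0.3,6.8,0,0,0,100],[-0.4,-0.3,6.8,0,0,0,100],[-0.4,-0.3,6.8,0,0,0,180],[-0.4,-0.3,6.8,0,0,0,180],[-0.4,-0.3,6.8,0,0,0,180],[-0.4,-0.3,6.8,0,0,0,180]]' 30
python3 -m jog '[[0,0,0,0,0,0,200],[0,0,0,0,0,0,200],[0,0,-4,0,0,0,200],[0,0,-8,0,0,0,200],[0,0,-12,0,0,0,200],[0,0,-14,0,0,0,200],[0,0,-14,0,0,0,200],[0,0,-14,0,0,0,200]]'
python3 - <<'E'
from h import *
import json
F=np.array([.5566,.2206,0]);a=np.radians(-5);X=np.array([np.cos(a),np.sin(a),0]);Y=np.array([-np.sin(a),np.cos(a),0])
for y in(.108,.036,-.036,-.108):print(np.round(F-.07*X+y*Y,4))
go([.46,.23,.22],np.radians(85))
E
```

```text
t: 3.33
tool_pos: [0.5368, -0.0933, 0.0344]
tool_rot: [0.187, 3.134, -0.005]
contact_force: [-0.8, -1.0, 7.5]
opening: 0.0353
t: 4.0
tool_pos: [0.5372, -0.093, 0.176]
tool_rot: [0.187, 3.131, -0.006]
contact_force: [-1.1, 0.2, -2.8]
opening: 0.0353
[0.4963 0.3343 0.    ]
[0.49   0.2626 0.    ]
[0.4837 0.1908 0.    ]
[0.4775 0.1191 0.    ]
shift cm [11.48 31.13 -4.58] turn [-0.004  0.006 -0.032] t 4.0 pos [ 0.5372 -0.093   0.176 ]
```

```bash
python3 -m jog '[[1.4,4,-2,0,0,0,200],[2.8,8,-4.6,0,0,-0.03,200],[4.3,12,-4.6,0,0,-0.03,200],[5.8,16,-4.6,0,0,-0.03,200],[7.3,20,-4.6,0,0,-0.03,200],[8.7,24,-4.6,0,0,-0.03,200],[10.1,28,-4.6,0,0,-0.03,200],[11.5,31.1,-4.6,0,0,-0.03,200]]'
python3 -m jog '[[0,0,0,0,0,0,200],[0,0,0,0,0,0,200],[0,0,0,0,0,0,200]]'
python3 - <<'E'
from h import *
import json
c=calibration("wrist");im=get_image("wrist");cv2.imwrite("pics/w3.png",im[:,:,::-1])
json.dump({k:np.array(v).tolist() for k,v in c.items()},open("w3.json","w"));go([.46,.23,.22],np.radians(85))
E
```

```text
t: 4.67
tool_pos: [0.4601, 0.2225, 0.2172]
tool_rot: [0.14, 3.137, -0.009]
contact_force: [0.5, -0.3, -1.4]
opening: 0.0353
t: 4.92
tool_pos: [0.459, 0.222, 0.2147]
tool_rot: [-0.139, -3.136, 0.012]
contact_force: [0.2, -0.3, -1.5]
opening: 0.0354
shift cm [ 0.04  0.85 -0.48] turn [-0.007 -0.001 -0.003] t 4.97 pos [0.4596 0.2215 0.2153]
```

View pics/w3.png

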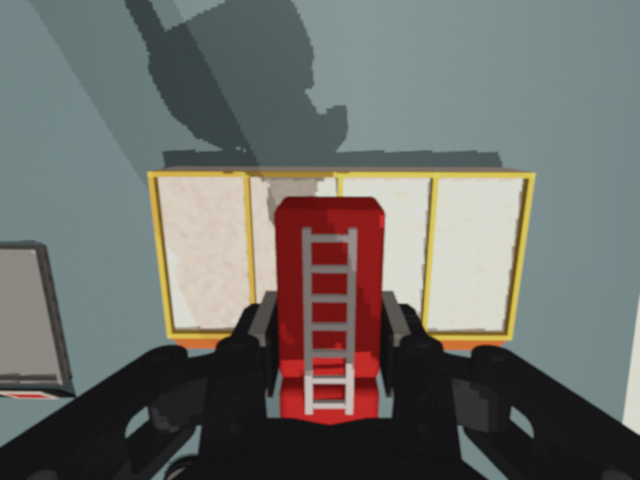

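Run:
```python
from h import *
import json
c=json.load(open("w3.json"))
BL,BR,FR,FL=p=[w("",u,v,.053,c) for u,v in((149,172),(534,173),(511,340),(167,338))]
for i in p:print(i.round(4))
ya=(BR-BL)+(FR-FL);xa=(FL-BL)+(FR-BR)
print(np.linalg.norm(BR-BL),np.linalg.norm(FR-FL),np.linalg.norm(FL-BL),np.linalg.norm(FR-BR),"yaws",np.degrees(np.arctan2(-ya[0],ya[1])),np.degrees(np.arctan2(xa[1],xa[0])))
C=sum(p)/4;print("centre",C)
a=np.arctan2(-ya[0],ya[1]);Y=np.array([-np.sin(a),np.cos(a),0])
for y in(.108,.036,-.036,-.108):print(np.round(C+y*Y,4)[:2])
z=.2153-.0264
for zz in(.040,.048):
  r=w("",330,198,z+zz,c);f=w("",330,424,z+zz,c);print("car rear/front/mid",r[:2],f[:2],((r+f)/2)[:2])
for n in("scene",):
  for q in p:print(px(n,q).round(1))
```

```text
[0.405  0.0902 0.053 ]
[0.4312 0.3786 0.053 ]
[0.5704 0.3664 0.053 ]
[0.5438 0.0759 0.053 ]
0.28955463319415004 0.2917541347308813 0.13953691288105877 0.13966281604201117 yaws -5.21980458488338 -5.452116199122555
centre [0.4875796  0.22779105 0.053     ]
[0.4974 0.3353]
[0.4909 0.2636]
[0.4843 0.1919]
[0.4778 0.1202]
car rear/front/mid [0.40897724 0.22785398] [0.49242345 0.22046917] [0.45070034 0.22416158]
car rear/front/mid [0.40772095 0.22800327] [0.48561652 0.22110968] [0.44666874 0.22455647]
[376.6 188.2]
[507.3 185.3]
[530.2 225.9]
[382.9 229. ]
```

```bash
python3 -c "
from h import *
go([.502,.335,.12],np.radians(84.7))"
```

```text
shift cm [-3.22 11.76  9.44] turn [-0.007 -0.001  0.002] t 4.97 pos [0.4596 0.2215 0.2153]
```

```bash
python3 -m jog '[[-0.9,3.3,2.5,0,0,0,200],[-1.8,6.6,5,0,0,0,200],[-2.6,9.6,7.5,0,0,0,200],[-3.2,11.8,9.4,-0.007,0,0,200],[-3.2,11.8,9.4,-0.007,0,0,200],[-3.2,11.8,9.4,-0.007,0,0,200],[-3.2,11.8,9.4,-0.007,0,0,200],[-3.2,11.8,9.4,-0.007,0,0,200]]' | sed -n 1,2p
python3 -c "
from h import *
go([.502,.335,.0725],np.radians(84.7))"
```

```text
t: 5.63
tool_pos: [0.503, 0.3343, 0.1219]
shift cm [0.11 0.06 4.94] turn [0.001 0.001 0.   ] t 5.63 pos [0.503  0.3343 0.1219]
```

```bash
python3 -m jog '[[0.1,0.1,2,0,0,0,200],[0.1,0.1,3.5,0,0,0,200],[0.1,0.1,4.4,0,0,0,200],[0.1,0.1,4.9,0,0,0,200],[0.1,0.1,4.9,0,0,0,200],[0.1,0.1,4.9,0,0,0,200]]'
```

```text
t: 6.13
tool_pos: [0.5026, 0.3352, 0.0738]
tool_rot: [0.145, 3.137, 0.002]
contact_force: [0.4, 0.7, -1.2]
opening: 0.0353
```

```bash
python3 -m jog '[[0,0,0.15,0,0,0,200],[0,0,0.3,0,0,0,200],[0,0,0.3,0,0,0,200],[0,0,0.3,0,0,0,200]]'
```

```text
t: 6.47
tool_pos: [0.5031, 0.3355, 0.0715]
tool_rot: [0.145, 3.135, 0.002]
contact_force: [-0.1, -0.5, -0.7]
opening: 0.0354
```

```bash
python3 -m jog '[[0,0,0.15,0,0,0,200],[0,0,0.15,0,0,0,200],[0,0,0.15,0,0,0,140],[0,0,0.1,0,0,0,120],[0,0,0.1,0,0,0,100],[0,0,0.1,0,0,0,100],[0,0,0.1,0,0,0,100]]'
python3 -m jog '[[0,0,-3,0,0,0,100],[0,0,-7,0,0,0,100],[0,0,-11,0,0,0,100],[0,0,-14,0,0,0,100],[0,0,-14,0,0,0,100],[0,0,-14,0,0,0,100]]' | sed -n 1,2p
python3 -c "
from h import *
im=get_image('wrist');cv2.imwrite('pics/w4.png',im[:,:,::-1])
import json;c=calibration('wrist');json.dump({k:np.array(v).tolist() for k,v in c.items()},open('w4.json','w'))
go([.529,-.160,.19],np.radians(87))"
```

```text
t: 7.05
tool_pos: [0.5031, 0.3355, 0.0703]
tool_rot: [0.145, 3.135, 0.003]
contact_force: [0.0, -0.1, 0.1]
opening: 0.0521
t: 7.55
tool_pos: [0.5041, 0.336, 0.2137]
shift cm [ -7.16 -49.09   2.  ] turn [ 0.002  0.004 -0.04 ] t 7.6 pos [0.5029 0.3354 0.211 ]
```

View pics/w4.png

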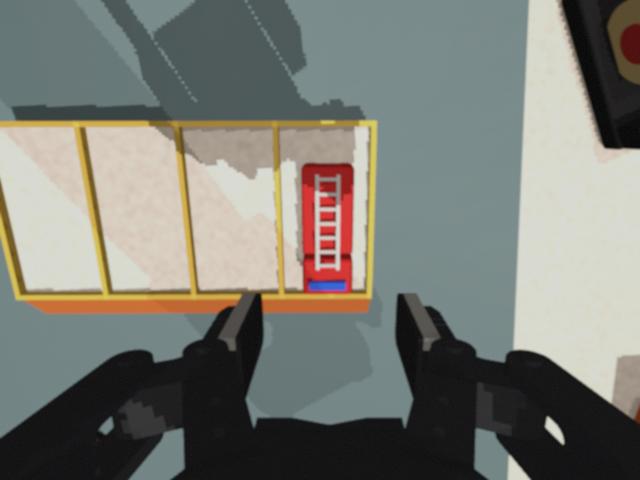

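Run:
```python
from h import *
import json
c=json.load(open("w4.json"))
for z in(.085,.093):
    p=[w("",u,v,z,c) for u,v in((303,165),(353,165),(351,293),(304,293))]
    m=sum(p)/4;print(z,m.round(4),np.linalg.norm(p[3]-p[0]))
p=[w("",u,v,.053,c) for u,v in((278,123),(375,122),(371,297),(283,297))];print("bay",(sum(p)/4).round(4))
```

```text
0.085 [0.4992 0.3362 0.085 ] 0.09084896399610151
0.093 [0.4971 0.3364 0.093 ] 0.08805418600101404
bay [0.494 0.336 0.053]
```

Fire engine stands in bay 1, roof (303–353, 165–293), centred within about 4 mm. Next: the bus.

```bash
python3 -m jog '[[-0.6,-4.1,0,0,0,0,100],[-1.2,-8.2,0,0,0,0,100],[-1.8,-12.3,0,0,0,0,100],[-2.4,-16.4,0,0,0,0,100],[-3,-20.5,0,0,0,0,100],[-3.6,-24.6,0,0,0,0,100],[-4.2,-28.7,0,0,0,-0.02,100],[-4.8,-32.8,0,0,0,-0.04,100]]' >/dev/null
python3 -m jog '[[-0.6,-4,2,0,0,0,100],[-1.2,-8,5,0,0,0,100],[-1.8,-12,8,0,0,0,100],[-2.4,-16,10,0,0,0,100],[-2.4,-16,10,0,0,0,100],[-2.4,-16,10,0,0,0,100],[-2.4,-16,10,0,0,0,100],[-2.4,-16,10,0,0,0,100]]' | sed -n 1,2p
python3 -c "
from h import *
go([.530,-.160,.033],np.radians(87))"
```

```text
t: 8.93
tool_pos: [0.5338, -0.1573, 0.1061]
shift cm [ 0.36 -0.32  7.31] turn [ 0.004 -0.002  0.001] t 8.93 pos [ 0.5338 -0.1573  0.1061]
```

```bash
python3 -m jog '[[0.35,-0.3,1,0,0,0,100],[0.35,-0.3,4.5,0,0,0,100],[0.35,-0.3,7.3,0,0,0,100],[0.35,-0.3,7.3,0,0,0,100],[0.35,-0.3,7.3,0,0,0,100],[0.35,-0.3,7.3,0,0,0,180],[0.35,-0.3,7.3,0,0,0,180],[0.35,-0.3,7.3,0,0,0,180]]' 30
python3 -m jog '[[0,0,0,0,0,0,200],[0,0,0,0,0,0,200],[0,0,-4,0,0,0,200],[0,0,-8,0,0,0,200],[0,0,-12,0,0,0,200],[0,0,-16,0,0,0,200],[0,0,-16,0,0,0,200],[0,0,-16,0,0,0,200]]'
python3 - <<'E'
from h import *
import json
c=calibration("wrist");im=get_image("wrist");cv2.imwrite("pics/w5.png",im[:,:,::-1])
json.dump({k:np.array(v).tolist() for k,v in c.items()},open("w5.json","w"));go([.491,.2636,.19],np.radians(84.7))
E
```

```text
t: 9.6
tool_pos: [0.5316, -0.1602, 0.0353]
tool_rot: [0.08, 3.139, 0.004]
contact_force: [0.8, 0.8, 1.6]
opening: 0.0355
t: 10.27
tool_pos: [0.5332, -0.1615, 0.1996]
tool_rot: [0.08, 3.132, -0.001]
contact_force: [-0.0, 1.2, -2.4]
opening: 0.0354
shift cm [ 6.23 42.18  0.69] turn [0.002 0.004 0.041] t 10.32 pos [ 0.5316 -0.1608  0.1964]
```

View pics/w5.png

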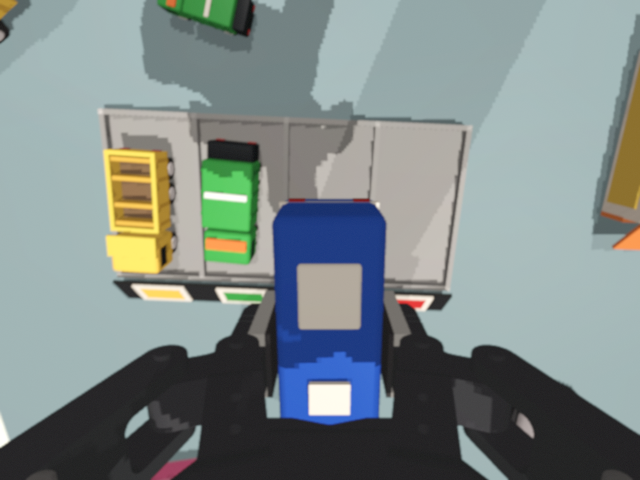

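Run:
```python
from h import *
import json
c=json.load(open("w5.json"));z=.1964-.0273
for v in(200,205):
  r=w("",330,v,z+.048,c);print((r[:2]-[.5316,-.1608]).round(4))
R=w("",330,297,z+.049,c);S=w("",330,399,z+.049,c);print("hatches",(R-[.5316,-.1608,0])[:2],(S-[.5316,-.1608,0])[:2])
c=json.load(open("w1.json"))
for u,v in((162+499/2.4,170+148/2.4),(162+501/2.4,170+250/2.4)):print(w("",u,v,.057,c)-[.5288,-.1603,0])
```

```text
[-0.0487  0.0032]
[-0.0472  0.0031]
hatches [-0.01744348  0.001577  ] [ 0.02115348 -0.00038472]
[-0.01701093  0.00128927  0.057     ]
[ 0.02074461 -0.00055009  0.057     ]
```

Bus held level. Its rear roof edge is at (330, 202) and its centre is about at the TCP. Carrying it over.

```bash
python3 -m jog '[[0.6,4.1,0,0,0,0,200],[1.2,8.2,0,0,0,0,200],[1.8,12.3,0,0,0,0,200],[2.4,16.4,0,0,0,0,200],[3,20.5,0,0,0,0,200],[3.6,24.6,0,0,0,0,200],[4.2,28.7,0,0,0,0.02,200],[4.8,32.6,0,0,0,0.041,200]]' >/dev/null
python3 -m jog '[[0.4,3,2,0,0,0,200],[0.8,6,4,0,0,0,200],[1.2,9,6,0,0,0,200],[1.4,9.6,7.4,0,0,0,200],[1.4,9.6,7.4,0,0,0,200],[1.4,9.6,7.4,0,0,0,200],[1.4,9.6,7.4,0,0,0,200],[1.4,9.6,7.4,0,0,0,200]]' | sed -n 1,2p
python3 -c "
from h import *
go([.492,.2636,.072],np.radians(84.7))"
```

```text
t: 11.65
tool_pos: [0.4937, 0.2652, 0.1207]
shift cm [ 0.16 -0.18  4.87] turn [ 0.001  0.    -0.002] t 11.65 pos [0.4937 0.2652 0.1207]
```

```bash
python3 -m jog '[[0.15,-0.15,2,0,0,0,200],[0.15,-0.15,3.5,0,0,0,200],[0.15,-0.15,4.4,0,0,0,200],[0.15,-0.15,4.9,0,0,0,200],[0.15,-0.15,5,0,0,0,200],[0.15,-0.15,5,0,0,0,200],[0.15,-0.15,5,0,0,0,200]]'
```

```text
t: 12.23
tool_pos: [0.4932, 0.2637, 0.0723]
tool_rot: [0.149, 3.136, 0.002]
contact_force: [-1.3, -1.9, 3.4]
opening: 0.0354
```

```bash
python3 -m jog '[[0,0,0,0,0,0,140],[0,0,0,0,0,0,120],[0,0,0,0,0,0,100],[0,0,0,0,0,0,100],[0,0,-3,0,0,0,100],[0,0,-7,0,0,0,100],[0,0,-11,0,0,0,100],[0,0,-13,0,0,0,100]]'
python3 -m jog '[[0,0,0,0,0,0,100],[0,0,0,0,0,0,100]]' | sed -n 1,2p
python3 - <<'E'
from h import *
import json
im=get_image('wrist');cv2.imwrite('pics/w6.png',im[:,:,::-1])
c=json.load(open("w5.json"))
for n,q in dict(refuse=((204,143),(258,145),(250,263),(204,261)),dump=((105,151),(167,152),(164,272),(112,271))).items():
    p=[w("",u,v,.055,c) for u,v in q];a=p[3]+p[2]-p[0]-p[1];print(n,(sum(p)/4).round(4),np.degrees(np.arctan2(a[1],a[0])).round(1),np.linalg.norm(a/2).round(4),np.linalg.norm(p[1]-p[0]).round(4))
go([.511,-.2327,.19],np.radians(82))
E
```

```text
t: 12.9
tool_pos: [0.4948, 0.2643, 0.2079]
tool_rot: [0.148, 3.129, 0.007]
contact_force: [1.3, 0.6, 0.8]
opening: 0.0519
t: 13.07
tool_pos: [0.4961, 0.2649, 0.2104]
refuse [ 0.5115 -0.232   0.055 ] -8.9 0.087 0.0374
dump [ 0.5144 -0.2997  0.055 ] -9.9 0.0897 0.0432
shift cm [ -6.29 -49.34   1.59] turn [0.005 0.009 0.045] t 13.12 pos [0.4948 0.2644 0.2078]
```

View pics/w6.png

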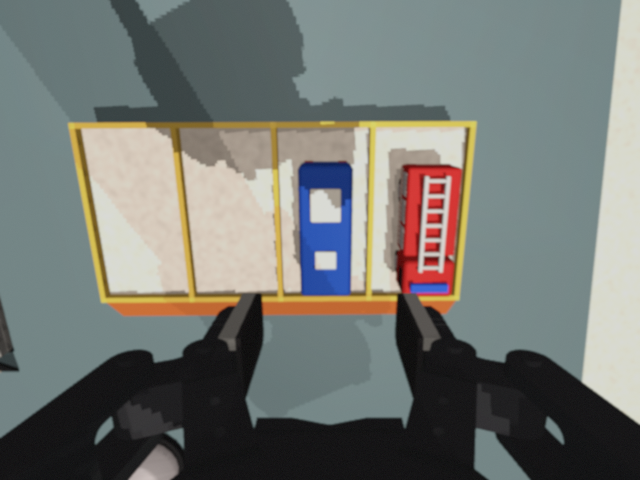

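Bus stands straight in bay 2 at (299–352, 162–294), with the same framing as the fire engine. Next: the refuse truck.

```bash
python3 -m jog '[[-0.5,-4.1,0,0,0,0,100],[-1,-8.2,0,0,0,0,100],[-1.5,-12.3,0,0,0,0,100],[-2.1,-16.4,0,0,0,0,100],[-2.6,-20.5,0,0,0,0,100],[-3.1,-24.6,0,0,0,0,100],[-3.7,-28.7,0,0,0,0.02,100],[-4.2,-32.8,0,0,0,0.045,100]]' >/dev/null
python3 -m jog '[[-0.2,-4,2,0,0,0,100],[-0.6,-8,5,0,0,0,100],[-0.9,-12,8,0,0,0,100],[-1.2,-16,10,0,0,0,100],[-1.2,-16,10,0,0,0,100],[-1.2,-16,10,0,0,0,100],[-1.2,-16,10,0,0,0,100],[-1.2,-16,10,0,0,0,100]]' | sed -n 1,2p
python3 -c "
from h import *
go([.511,-.2327,.033],np.radians(82))"
```

```text
t: 14.45
tool_pos: [0.4929, -0.2261, 0.1006]
shift cm [-1.87 -0.46  6.76] turn [ 0.008  0.001 -0.001] t 14.45 pos [ 0.4929 -0.2261  0.1006]
```

```bash
python3 -m jog '[[-1.8,-0.45,0.5,0.008,0,0,100],[-1.85,-0.45,2,0.008,0,0,100],[-1.85,-0.45,4.5,0.008,0,0,100],[-1.85,-0.45,6.7,0.008,0,0,100],[-1.85,-0.45,6.7,0.008,0,0,100],[-1.85,-0.45,6.7,0.008,0,0,100],[-1.85,-0.45,6.7,0.008,0,0,180],[-1.85,-0.45,6.7,0.008,0,0,180]]' 30
python3 -m jog '[[0,0,0,0,0,0,200],[0,0,0,0,0,0,200],[0,0,0,0,0,0,200],[0,0,-4,0,0,0,200],[0,0,-8,0,0,0,200],[0,0,-12,0,0,0,200],[0,0,-16,0,0,0,200],[0,0,-16,0,0,0,200]]' >/dev/null
python3 -m jog '[[0,0,0,0,0,0,200],[0,0,0,0,0,0,200]]'
python3 - <<'E'
from h import *
import json
c=calibration("wrist");im=get_image("wrist");cv2.imwrite("pics/w7.png",im[:,:,::-1])
json.dump({k:np.array(v).tolist() for k,v in c.items()},open("w7.json","w"));go([.486,.1919,.19],np.radians(84.7))
E
```

```text
t: 15.12
tool_pos: [0.5123, -0.233, 0.036]
tool_rot: [0.219, 3.129, -0.003]
contact_force: [0.4, 0.2, -0.7]
opening: 0.0356
t: 15.95
tool_pos: [0.5167, -0.2359, 0.2091]
tool_rot: [0.218, 3.11, -0.018]
contact_force: [0.0, -1.1, -0.5]
opening: 0.0353
shift cm [ 8.96 41.91  1.16] turn [-0.009  0.021 -0.048] t 16.0 pos [ 0.5159 -0.2354  0.2072]
```

View pics/w7.png

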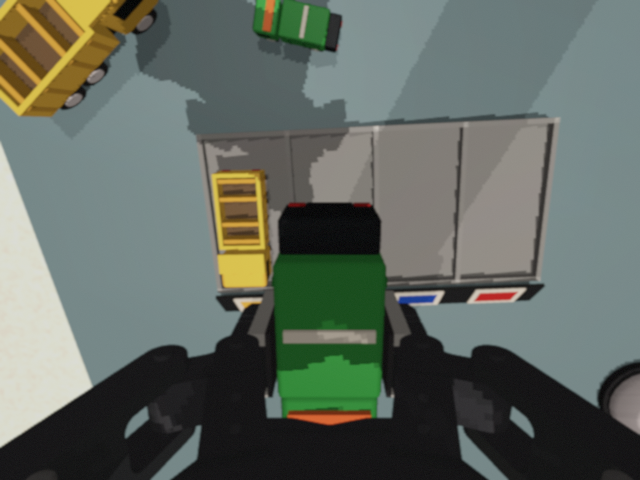

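Refuse truck held, with its rear hopper edge at (330, 203). It is the larger one: the small green decoy is still at (298, 22). Carrying it over and taking out the slight tilt.

```bash
python3 -m jog '[[0.8,4.1,0,0,0.01,0,200],[1.7,8.2,0,-0.009,0.02,0,200],[2.6,12.3,0,-0.009,0.02,0,200],[3.4,16.4,0,-0.009,0.02,0,200],[4.3,20.5,0,-0.009,0.02,0,200],[5.2,24.6,0,-0.009,0.02,0,200],[6,28.7,0,-0.009,0.02,-0.02,200],[6.9,32.6,0.5,-0.009,0.02,-0.048,200]]' >/dev/null
python3 -m jog '[[0.5,3,2,0,0,0,200],[1,6,4,0,0,0,200],[1.4,9,6,0,0,0,200],[1.6,9.5,8,0,0,0,200],[1.6,9.5,8,0,0,0,200],[1.6,9.5,8,0,0,0,200],[1.6,9.5,8,0,0,0,200],[1.6,9.5,8,0,0,0,200]]' | sed -n 1,2p
python3 -c "
from h import *
go([.486,.1919,.0725],np.radians(84.7))"
```

```text
t: 17.33
tool_pos: [0.4858, 0.194, 0.1176]
shift cm [-0.03 -0.21  4.51] turn [-0.     0.001 -0.   ] t 17.33 pos [0.4858 0.194  0.1176]
```

```bash
python3 -m jog '[[0,-0.2,1.5,0,0,0,200],[0,-0.2,3,0,0,0,200],[0,-0.2,4,0,0,0,200],[0,-0.2,4.4,0,0,0,200],[0,-0.2,4.6,0,0,0,200],[0,-0.2,4.6,0,0,0,200],[0,-0.2,4.6,0,0,0,200]]'
```

```text
t: 17.92
tool_pos: [0.4866, 0.1919, 0.0728]
tool_rot: [0.146, 3.135, 0.0]
contact_force: [-0.5, -1.3, 0.9]
opening: 0.0356
```

```bash
python3 -m jog '[[0,0,0.15,0,0,0,200],[0,0,0.15,0,0,0,200]]'
python3 -m jog '[[0,0,0,0,0,0,140],[0,0,0,0,0,0,120],[0,0,0,0,0,0,100],[0,0,0,0,0,0,100],[0,0,-3,0,0,0,100],[0,0,-7,0,0,0,100],[0,0,-11,0,0,0,100],[0,0,-13,0,0,0,100]]'
python3 -m jog '[[0,0,0,0,0,0,100],[0,0,0,0,0,0,100]]' | sed -n 1,2p
python3 - <<'E'
from h import *
import json
im=get_image('wrist');cv2.imwrite('pics/w8.png',im[:,:,::-1])
c=json.load(open("w7.json"))
for n,q in dict(dump=((213,172),(264,171),(268,289),(219,288)),).items():
    p=[w("",u,v,.055,c) for u,v in q];a=p[3]+p[2]-p[0]-p[1];print(n,(sum(p)/4).round(4),np.degrees(np.arctan2(a[1],a[0])).round(1),np.linalg.norm(a/2).round(4),np.linalg.norm(p[1]-p[0]).round(4))
go([.514,-.3035,.19],np.radians(82))
E
```

```text
t: 18.08
tool_pos: [0.4873, 0.1919, 0.0727]
tool_rot: [0.147, 3.134, 0.001]
contact_force: [-2.7, -1.4, 5.2]
opening: 0.0356
t: 18.75
tool_pos: [0.4887, 0.1924, 0.2082]
tool_rot: [0.146, 3.127, 0.004]
contact_force: [0.6, 0.1, 0.7]
opening: 0.0516
t: 18.92
tool_pos: [0.49, 0.1927, 0.2106]
dump [ 0.5144 -0.3042  0.055 ] -9.5 0.0929 0.0375
shift cm [ -7.12 -49.15   1.72] turn [0.004 0.011 0.046] t 18.97 pos [0.4887 0.1924 0.2081]
```

View pics/w8.png

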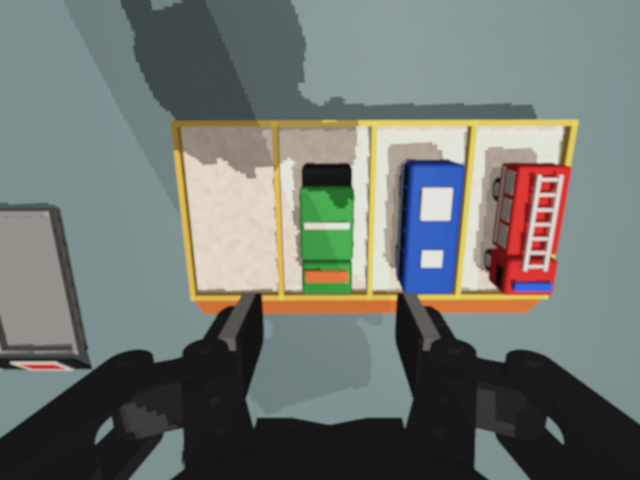

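Refuse truck is straight in bay 3 at (301–354, 164–293). Last one: the dump truck.

```bash
python3 -m jog '[[-0.6,-4.1,0,0,0,0,100],[-1.2,-8.2,0,0,0,0,100],[-1.8,-12.3,0,0,0,0,100],[-2.4,-16.4,0,0,0,0,100],[-3,-20.5,0,0,0,0,100],[-3.6,-24.6,0,0,0,0,100],[-4.2,-28.7,0,0,0.005,0.02,100],[-4.8,-32.8,0,0,0.01,0.046,100]]' >/dev/null
python3 -m jog '[[-0.4,-4,2,0,0,0,100],[-1,-8,5,0,0,0,100],[-1.6,-12,8,0,0,0,100],[-2.2,-16,10,0,0,0,100],[-2.2,-16,10,0,0,0,100],[-2.2,-16,10,0,0,0,100],[-2.2,-16,10,0,0,0,100],[-2.2,-16,10,0,0,0,100]]' | sed -n 1,2p
python3 -c "
from h import *
go([.514,-.304,.033],np.radians(82))"
```

```text
t: 20.3
tool_pos: [0.5023, -0.2998, 0.1015]
shift cm [-1.26 -0.3   6.84] turn [ 0.007 -0.006 -0.001] t 20.3 pos [ 0.5023 -0.2998  0.1015]
```

```bash
python3 -m jog '[[-1.2,-0.3,0.5,0.007,-0.006,0,100],[-1.25,-0.3,2,0.007,-0.006,0,100],[-1.25,-0.3,4.5,0.007,-0.006,0,100],[-1.25,-0.3,6.8,0.007,-0.006,0,100],[-1.25,-0.3,6.8,0.007,-0.006,0,100],[-1.25,-0.3,6.8,0.007,-0.006,0,100],[-1.25,-0.3,6.8,0.007,-0.006,0,180],[-1.25,-0.3,6.8,0.007,-0.006,0,180]]' 30
python3 -m jog '[[0,0,0,0,0,0,200],[0,0,0,0,0,0,200],[0,0,0,0,0,0,200],[0,0,-3,0,0,0,200],[0,0,-6,0,0,0,200],[0,0,-10,0,0,0,200],[0,0,-14,0,0,0,200],[0,0,-16,0,0,0,200]]' >/dev/null
python3 -m jog '[[0,0,0,0,0,0,200],[0,0,0,0,0,0,200]]'
python3 - <<'E'
from h import *
import json
c=calibration("wrist");im=get_image("wrist");cv2.imwrite("pics/w9.png",im[:,:,::-1])
json.dump({k:np.array(v).tolist() for k,v in c.items()},open("w9.json","w"));go([.479,.1202,.19],np.radians(84.7))
E
```

```text
t: 20.97
tool_pos: [0.5154, -0.3045, 0.0359]
tool_rot: [0.219, 3.131, -0.003]
contact_force: [0.4, -0.6, -1.4]
opening: 0.0354
t: 21.8
tool_pos: [0.5177, -0.3064, 0.2048]
tool_rot: [0.219, 3.12, -0.014]
contact_force: [-0.0, -0.2, -1.0]
opening: 0.0352
shift cm [ 9.67 41.63  0.86] turn [-0.006  0.01  -0.048] t 21.85 pos [ 0.5165 -0.3055  0.2019]
```

View pics/w9.png

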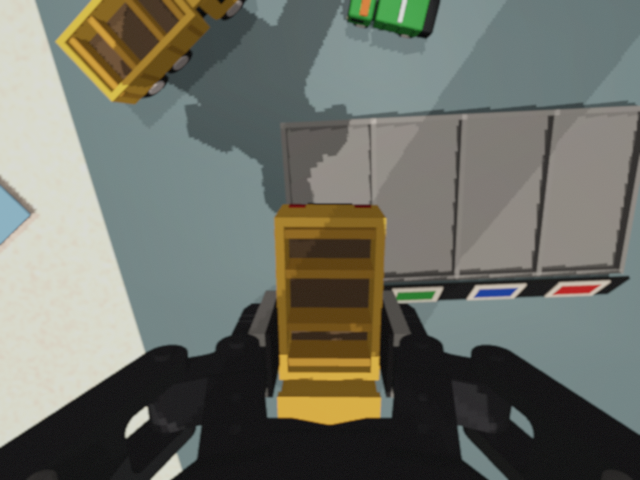

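Dump truck held straight, with its rear edge at (330, 205). The tray is now empty. Carrying it to bay 4.

```bash
python3 -m jog '[[0.9,4.1,0,0,0.005,0,200],[1.9,8.2,0,-0.006,0.01,0,200],[2.9,12.3,0,-0.006,0.01,0,200],[3.8,16.4,0,-0.006,0.01,0,200],[4.8,20.5,0,-0.006,0.01,0,200],[5.7,24.6,0,-0.006,0.01,0,200],[6.6,28.5,0,-0.006,0.01,-0.02,200],[7.5,32.4,0.3,-0.006,0.01,-0.048,200]]' >/dev/null
python3 -m jog '[[0.5,3,2,0,0,0,200],[1,6,4,0,0,0,200],[1.4,9,6,0,0,0,200],[1.7,9.4,7.7,0,0,0,200],[1.7,9.4,7.7,0,0,0,200],[1.7,9.4,7.7,0,0,0,200],[1.7,9.4,7.7,0,0,0,200],[1.7,9.4,7.7,0,0,0,200]]' | sed -n 1,2p
python3 -c "
from h import *
go([.479,.1202,.0725],np.radians(84.7))"
```

```text
t: 23.18
tool_pos: [0.4776, 0.1222, 0.1171]
shift cm [-0.17 -0.19  4.46] turn [ 0.    -0.003 -0.   ] t 23.18 pos [0.4776 0.1222 0.1171]
```

```bash
python3 -m jog '[[-0.15,-0.2,1.5,0,0,0,200],[-0.15,-0.2,3,0,0,0,200],[-0.15,-0.2,4,0,0,0,200],[-0.15,-0.2,4.4,0,0,0,200],[-0.15,-0.2,4.55,0,0,0,200],[-0.15,-0.2,4.55,0,0,0,200],[-0.15,-0.2,4.55,0,0,0,200]]'
```

```text
t: 23.77
tool_pos: [0.4796, 0.1197, 0.0727]
tool_rot: [-0.147, -3.137, -0.001]
contact_force: [-0.9, 0.3, 1.5]
opening: 0.0354
```

```bash
python3 -m jog '[[0,0,0.15,0,0,0,200],[0,0,0.15,0,0,0,200]]'
python3 -m jog '[[0,0,0,0,0,0,140],[0,0,0,0,0,0,120],[0,0,0,0,0,0,100],[0,0,0,0,0,0,100],[0,0,-3,0,0,0,100],[0,0,-7,0,0,0,100],[0,0,-11,0,0,0,100],[0,0,-13,0,0,0,100]]' >/dev/null
python3 -m jog '[[0.5,4,0,0,0,0,100],[0.8,8,0,0,0,0,100],[1,11,0,0,0,0,100],[1,11,0,0,0,0,100],[1,11,0,0,0,0,100]]'|sed -n 1,2p
python3 - <<'E'
from h import *
import json
c=calibration("wrist");im=get_image('wrist');cv2.imwrite('pics/w10.png',im[:,:,::-1])
json.dump({k:np.array(v).tolist() for k,v in c.items()},open("w10.json","w"))
cv2.imwrite("pics/scene1.png",get_image("scene")[:,:,::-1])
E
```

```text
t: 23.93
tool_pos: [0.4804, 0.1197, 0.0727]
tool_rot: [-0.147, -3.138, -0.001]
contact_force: [-4.2, -0.3, 5.5]
opening: 0.0354
t: 25.02
tool_pos: [0.4823, 0.2315, 0.2079]
```

View pics/w10.png

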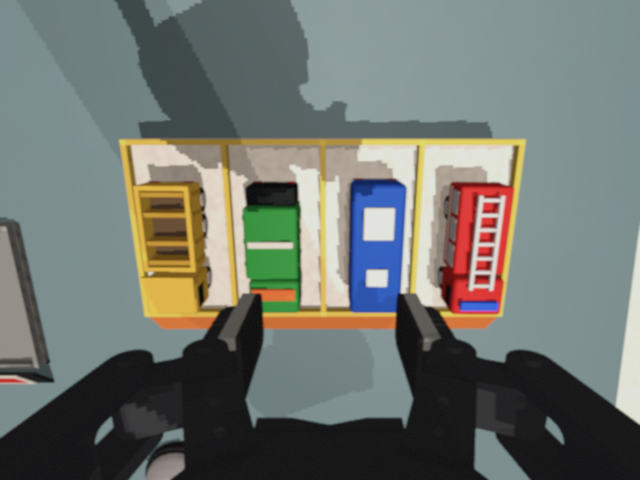

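View pics/scene1.png

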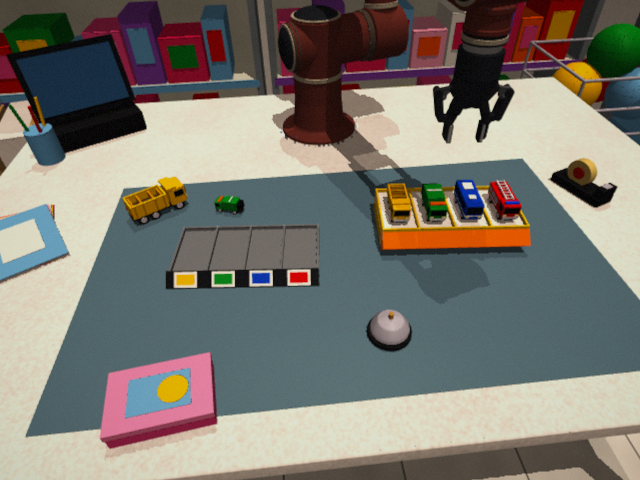

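The wrist view shows all four vehicles standing straight, noses to the orange rail. The scene view shows the bell still at (390, 328). One numeric check of the positions.

Run:
```python
from h import *
import json
c=json.load(open("w10.json"))
p=[w("",u,v,.053,c) for u,v in((122,141),(524,141),(504,315),(146,315))]
C=sum(p)/4;d=p[1]-p[0]+p[2]-p[3];a=np.arctan2(-d[0],d[1])
Rm=np.array([[np.cos(a),np.sin(a)],[-np.sin(a),np.cos(a)]])
for n,z,q in(("dump",.091,((134,184),(197,183),(203,311),(147,314))),("refuse",.093,((246,184),(297,184),(299,311),(250,311))),("bus",.093,((353,182),(405,181),(401,311),(350,311))),("fire",.088,((455,184),(512,185),(500,311),(448,311)))):
    m=[w("",u,v,z,c) for u,v in q];b=m[3]+m[2]-m[0]-m[1]
    print(n,"along/across from middle mm",(Rm@(sum(m)/4-C)[:2]*1000).round(1),"yaw rel",(np.arctan2(b[1],b[0])-a).round(3))
```

```text
dump along/across from middle mm [   2.3 -103.4] yaw rel -0.042
refuse along/across from middle mm [  1.2 -33.9] yaw rel -0.017
bus along/across from middle mm [ 0.5 35.8] yaw rel 0.009
fire along/across from middle mm [  3.  105.8] yaw rel 0.035
```

All are within about 5 mm of their bay middles (108 and 36 mm) and 0.05 rad of straight. Handing in.

```bash
python3 -c "
from station import *
print(finish_job(),get_obs()['t'])"
```

```text
the job is handed in; nothing more can be done
the job is handed in; nothing more can be done
```

All four vehicles are in the display riser, one per bay, and the job was handed in after about 25 s of robot time. In increasing y they stand dump truck, refuse truck, bus, fire engine, the same order as their tickets.

- **Position:** in the last wrist picture each vehicle is within about 5 mm of its bay centre along and across, and within about 0.05 rad of straight. All noses point to the orange rail.
- **Setting down:** each vehicle was lowered to the bay floor before the fingers opened. For the fire engine the force reading did not clearly show contact, so it may have been released up to about a millimetre above the floor. It stood upright afterwards.
- **Surroundings:** the bell shows no movement in the scene picture, and the gripper was clear above the riser. The larger dump truck and the small green truck were never touched.

No check failed. The one disagreement was in estimates of the riser's position and size, which differed by 1 to 4 mm between pictures, well inside the 14 mm allowed.

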